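Pause the vial sampler and hold its lid half open

ROBOT

A 7-joint arm with a two-finger parallel gripper is mounted at the origin on the work surface. World frame = base frame: x ahead of the robot, y to its left, z up, the work surface at z = 0. Lengths are in m, angles in rad, forces in N, time in s.
With the tool pointing down it reaches from about 0.425 to 0.925 m from the base axis. Payload 6.8 kg.
Tool frame: the origin (TCP) lies midway between the tips of the shut fingers; the grasp point (between the pads) lies 19 mm behind it; z points along the fingers, y is the line along which they close (so a half turn about z gives the same grasp; the last joint's range is limited). The gripper opens to 88 mm and grips with 3 to 60 N. Pads are 20 mm wide; open, the fingers measure 115 mm over their backs; the gripper's body (75 mm by 178 mm) begins 61 mm behind the grasp point.
Start: joints at [-1.428, 0.477, 0.022, 1.555, -0.011, 1.109, -0.083], TCP at [0.168, 0.654, 0.223] pointing down, gripper open.
Joint ranges: [-2.96, 2.96], [-0.34, 2.1], [-1.41, 1.46], [0.24, 2.44], [-1.37, 4.51], [0.17, 1.92], [-2.96, 2.96]. Speed limits (rad/s): [2.39, 2.39, 3.14, 3.14, 3.14, 3.14, 3.14].

INTERFACE

Orientations are given as a 3x3 rotation matrix whose columns are the frame's x, y, z axes.
In Python, from cell import * gives the robot as it stands.
- The arm moves only by the shell command python3 -m crank 'ROWS' [FORCE]. ROWS is JSON, one flat list of numbers, 7 for each row, row after row: the turn, a rotation vector about the tool's x, y, z in units of 90 degrees (1.0 is 90 degrees), then the shift along the tool's x, y, z in units of 100 cm (1.0 is 100 cm), then the closure, from 0 (fully open) to 1 (shut). In form: [rx, ry, rz, tx, ty, tz, grip, rx, ry, rz, tx, ty, tz, grip, ...]. A call has 1 to 10 rows; each row shifts and turns the commanded pose from where the row before left it, along the tool's axes as they then stand; what a row does not reach is not made up. A row lasts 1/10 s, in which the tool goes at most 50 mm and 8.59 degrees, less where a joint would pass 70% of its speed; a pose out of reach is approached as far as the arm can. A call with a number of a shift or a turn outside -1 to 1 is refused whole. A call with a gripper value outside its range is refused whole. The fingers move at their own pace and stop on an object; FORCE is the grip in N (left out, the last holds). Time passes only in rows, so rows that do not move let the fingers close. It gives the time, the measured TCP pose, the force, the opening and the grip force at its end, in the units of the state.
- sense(): the state, without advancing time (a new reading comes with each control period).
- snapshot(name): name is "side" or "top"; returns a dict with "image" (384x512x3 uint8, red, green, blue), "K" (3x3 intrinsics, pixels), "T" (4x4, takes a point from camera to world coordinates). Camera axes: x right, y down, z forward; pixel columns grow to the right and rows downward; lengths in m; the calibration is good to about 2 mm. A picture is of the moment at which its call begins. There is no depth.
- finish_job(): hands the job in; it is judged then, once.
Trained networks look in a picture, given as the dict that the camera call returned (one of the last four; its "shot" number tells which), for a name from the list of things; names that differ only in an ending like _2 or _b are one class to them, and where a whole thing is asked for, a point or a joint stands for the part that bears it (a point fixed in the world has none). Each returns a list of dicts, best first, with "confidence" (0 to 1); they miss things now and then, are a little off and sometimes report something else, mostly with a low value. They report only what shows in the picture. A call takes as long as a camera call. They do not tell look-alikes from the thing itself.
- look_for(picture, label): "at" ([x, y, z] in m, in world coordinates, good to about 4 mm: the middle of the surface that is visible of it).
- mark_of(picture, label): "at" ([x, y, z] in m, in world coordinates, good to about 4 mm: a listed point, or the origin of a listed thing).
The state is a dict: "clock": time; "joint_positions": joint angles; "qvel": joint speeds; "joint_torque": joint torques, N m; "tool_pos": TCP position; "ee_rot": TCP orientation; "wrist_force": force on the tool from outside, world axes, zero at the start; "torque": the same for the moment, N m; "gripper_width": finger opening in m; "grasp_force": force on a finger pad.
Only numpy, scipy, OpenCV 4.12 (cv2) and the standard library are available. Lean on these libraries where they do the work, as an engineer would, in place of code of your own. Each camera call takes 0.05 s, during which the arm holds its last target. There are 200 camera calls.

TASK

Pause the vial sampler: with its lid still shut, press the round push button on its control box fully down and let it come all the way back up. Then raise the sampler's self-closing lid by its bar handle to 45 degrees, so that the vials can be checked, and finish while still holding it there, motionless, with the fingers on the handle. Leave everything else on the bench where it stands.

Things in the scene. Friction and masses are not known exactly. Their poses are not given: they have to be found in the camera images.
- sampler: Vial sampler, fixed to the bench: a grey open case 200 (x) x 240 (y) x 100 mm (z) holding a rack of vials, covered by a white lid hinged along the case's far (+x) top edge. Origin: centre of its underside; its front, with dark vent slots, faces its own -x (roughly towards the robot; it is turned by up to 0.3 rad).
- lid (a joint): Opening angle of the sampler's lid, rad: 0 shut (level), grows as the front edge rises, stop at 1.6. Lid 200 x 240 x 8 mm, about 0.36 kg with its handle. Weight and a hinge spring always drive it shut: roughly 2 to 4 N at the handle hold it at any angle. It does not stay by itself.
- lid_hinge (a point): Point on the lid's hinge axis, midway along it: 100 mm towards +x of the sampler's origin and 100.5 mm above it. The axis runs along the sampler's y. Turns with the lid; with the lid shut its axes are the sampler's.
- handle_bar (a point): Mid-point of the lid handle's bar, on its centre line: round steel bar, 10 mm thick, parallel to the hinge, on two posts 120 mm apart. 185 mm from the hinge axis along the lid and 48 mm along the lid's normal from the hinge axis; 35 mm gap to the lid below; 148.5 mm above the bench when shut. Axes: z lid normal, y along the bar. The bar can turn in fingers that pinch it across.
- control_box: Control box of the sampler, fixed to the bench: grey box 90 x 90 x 60 mm, with one round push button in the middle of its top. It stands to the left or right of the sampler. Origin: centre of its underside.
- pause_button (a joint): Travel of the push button, m: 0 up, 0.006 fully down; the spring needs 5 N fully down and brings it back up.
- pause_button_top (a point): Centre of the push button's upper face when it is up (moves with the button): a plain flat metal cap, 28 mm across, in a black collar 44 mm across; 82 mm above the bench.
- regulator_box: Bystander, fixed: a like grey box, 90 x 90 x 60 mm, with a round rotary knob (38 mm across, 92 mm above the bench in all) on top, on the other side of the sampler. Not used.
- reagent_jar: Bystander, loose: small closed amber glass jar, 60 mm across, 90 mm tall. Origin: centre of its underside.
- beaker: Bystander, loose: open clear glass beaker, 70 mm across, 85 mm tall. Origin: centre of its underside.
- wrench: Bystander, loose: steel wrench lying flat, about 150 mm long. Origin: centre of its underside.
- column: Bystander, loose: steel chromatography column lying flat, about 186 mm long and 22 mm thick, square end fittings. Origin: centre of its underside.
- solvent_bottle: Bystander, loose: closed amber solvent bottle, 72 mm across, 140 mm tall. Origin: centre of its underside.
- vial_rack: Bystander, loose: white block, 70 x 110 mm, with six small vials, 60 mm tall in all. Origin: centre of its underside.
- carton: Bystander, loose: cardboard carton, 90 x 130 x 60 mm. Origin: centre of its underside.
Things that resemble listed ones, but are neither listed nor needed, are in the scene too. Leave any pink look-alike of the control_box alone.

How it is judged:
On the way, in this order (a step that is already met when the one before it is completed fails the run):
1. the button is fully down (5 mm or more of its 6 mm) with the lid shut (value of joint pause_button above 0.005 m and value of joint lid below 0.05 rad), for 0.1 s.
2. the button is back up with the lid still shut (value of joint pause_button below 0.001 m and value of joint lid below 0.05 rad), for 0.1 s.
At the end, for the whole second after the job is handed in: The lid stands still (under 0.05 rad/s) at 45 degrees within 6 degrees (0.68 to 0.89 rad), carried by the fingers on its handle bar (over 1 N), the button is up, and every bystander is within 30 mm of where it began (value of joint lid between 0.68 and 0.89 rad and velocity of joint lid between -0.05 and 0.05 rad/s and contact force between the fingers and lid_handle_bar above 1 N and value of joint pause_button below 0.001 m and not (distance of reagent_jar from where it was at the start of the episode above 0.03 m) and not (distance of beaker from where it was at the start of the episode above 0.03 m) and not (distance of wrench from where it was at the start of the episode above 0.03 m) and not (distance of column from where it was at the start of the episode above 0.03 m) and not (distance of solvent_bottle from where it was at the start of the episode above 0.03 m) and not (distance of vial_rack from where it was at the start of the episode above 0.03 m) and not (distance of carton from where it was at the start of the episode above 0.03 m)); the arm keeps its last pose, push and grip.
It fails at once if a loose bystander is pushed more than 30 mm (distance of any of reagent_jar, beaker, wrench, column, solvent_bottle, vial_rack, carton from where it was at the start of the episode above 0.03 m).
It also fails if it takes over 45 s, if anything falls off the work surface, if the arm or the gripper's body presses on something with over 40 N, if the wrist force passes 120 N, or if a joint passes its speed limit or range.

## Working session

There is one attempt and no reset: what is moved stays moved. The work goes in short steps, Python scripts to look and compute and a shell command to move; the robot and the scene stay as the last step left them, time stands still between calls to the robot, and variables do not carry over. Pictures are saved under pics/ and viewed, at most 10 in all, crops included, and the job is handed in when it is done.

```bash
mkdir -p pics; ls
python3 - <<'E'
from cell import *
import cv2,numpy as np
s=sense();print(s['clock'],s['tool_pos'],np.round(s['ee_rot'],3),s['gripper_width'])
for n in("top","side"):
    p=snapshot(n);cv2.imwrite(f"pics/{n}0.png",p["image"][:,:,::-1])
    print(n,np.round(p["T"],3).tolist(),np.round(p["K"],1).tolist())
    for l in["sampler","handle_bar","lid_hinge","control_box","pause_button_top","regulator_box","reagent_jar","beaker","wrench","column","solvent_bottle","vial_rack","carton"]:
        print(l,[(np.round(d["at"],3).tolist(),round(d["confidence"],2)) for d in mark_of(p,l)[:3]])
E
```

```text
pics
0.0 [0.16735835 0.65330628 0.22169662] [[-0.969  0.248 -0.   ]
 [ 0.248  0.969 -0.002]
 [-0.    -0.002 -1.   ]] 0.08775035521448958
top [[0.023, -0.985, 0.171, 0.277], [-1.0, -0.021, 0.017, -0.043], [-0.013, -0.172, -0.985, 1.557], [0.0, 0.0, 0.0, 1.0]] [[417.5, 0.0, 259.5], [0.0, 417.5, 193.6], [0.0, 0.0, 1.0]]
sampler [([0.563, 0.062, -0.002], 0.86)]
handle_bar [([0.474, 0.042, 0.147], 0.82)]
lid_hinge [([0.661, 0.073, 0.105], 0.77)]
control_box [([0.496, 0.307, 0.0], 0.84), ([0.476, 0.041, 0.146], 0.74), ([0.342, 0.329, -0.001], 0.59)]
pause_button_top [([0.338, 0.33, 0.08], 0.61), ([0.499, 0.306, 0.079], 0.55), ([0.66, 0.073, 0.106], 0.52)]
regulator_box [([0.505, -0.329, -0.002], 0.59)]
reagent_jar [([0.657, 0.266, -0.002], 0.74)]
beaker [([0.655, -0.303, -0.0], 0.72)]
wrench [([0.376, 0.185, -0.002], 0.57)]
column [([0.358, -0.188, 0.0], 0.74)]
solvent_bottle [([0.646, 0.447, -0.003], 0.78), ([0.65, -0.303, -0.001], 0.71), ([0.376, 0.188, -0.002], 0.43)]
vial_rack [([0.62, -0.442, 0.001], 0.95)]
carton [([0.428, -0.516, 0.001], 0.73), ([0.564, 0.063, 0.001], 0.62)]
side [[
[... 220 characters left out ...]
le_bar [([0.478, 0.044, 0.153], 0.75)]
lid_hinge [([0.659, 0.073, 0.101], 0.57)]
control_box [([0.341, 0.324, -0.0], 0.87), ([0.499, 0.308, 0.004], 0.83), ([0.501, -0.334, 0.002], 0.61)]
pause_button_top [([0.503, 0.306, 0.086], 0.58), ([0.339, 0.33, 0.082], 0.49), ([0.616, -0.444, -0.003], 0.25)]
regulator_box [([0.502, -0.331, 0.004], 0.68)]
reagent_jar [([0.654, 0.271, -0.002], 0.82)]
beaker [([0.652, -0.303, -0.001], 0.73)]
wrench [([0.372, 0.188, 0.006], 0.59)]
column [([0.354, -0.184, 0.0], 0.64)]
solvent_bottle [([0.651, 0.447, -0.003], 0.71), ([0.56, 0.053, 0.004], 0.3)]
vial_rack [([0.616, -0.44, -0.002], 0.9)]
carton [([0.652, 0.271, -0.001], 0.33), ([0.617, -0.444, -0.004], 0.26)]
```

View pics/top0.png

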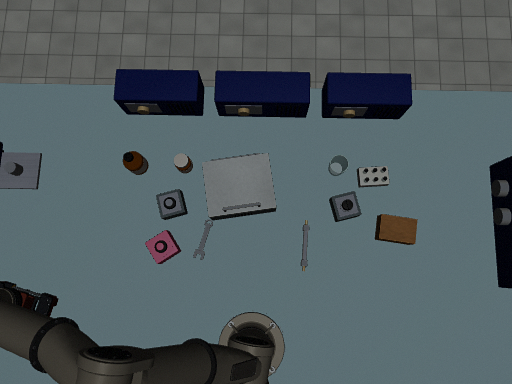

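View pics/side0.png

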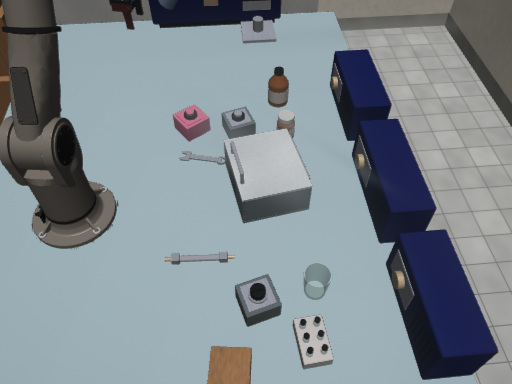

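The grey control box is the left one: top (171,203), side (238,117), with a light cap in a black collar. The pink look-alike is at top (162,246), and the regulator with its black knob is at top (345,205). The lid bar runs along top (223–260,208). Heights agree with the sizes given, so I'm moving over the button.

```bash
python3 -m crank '[0,0,0,-0.041,-0.0254,0,1,0,0,0,-0.041,-0.0254,0,1,0,0,0,-0.041,-0.0254,0,1,0,0,0,-0.041,-0.0254,0,1,0,0,0,-0.041,-0.0254,0,1,0,0,0,-0.041,-0.0254,0,1,0,0,0,-0.041,-0.0254,0,1,0,0,0,-0.041,-0.0254,0,1,0,0,0,-0.041,-0.0254,0,1,0,0,0,-0.041,-0.0254,0,1]'
cat > h.py <<'E'
from cell import *
import numpy as np
def to(target):
    s=sense();R=np.array(s['ee_rot']);print('t',s['clock'],'tcp',np.round(s['tool_pos'],4),'toolshift',np.round(R.T@(np.array(target)-s['tool_pos']),4),'yaw_y',np.degrees(np.arctan2(R[1,1],R[0,1])).round(1),'q',np.round(s['joint_positions'],2),'w',np.round(s['gripper_width'],3),'F',np.round(s['wrist_force'],1),'g',np.round(s['grasp_force'],1))
E
python3 -c "
from h import *
to([.5,.306,.1])"
```

```text
clock: 2.4
tool_pos: [0.5028, 0.3046, 0.223]
ee_rot: [[-0.969, 0.248, 0.0], [0.248, 0.969, 0.001], [-0.0, 0.001, -1.0]]
wrist_force: [-0.1, 0.6, -0.6]
gripper_width: 0.0111
grasp_force: 0.0
t 2.4 tcp [0.5028 0.3046 0.223 ] toolshift [0.0031 0.0006 0.123 ] yaw_y 75.6 q [-0.79  0.33  0.18  1.78 -0.07  1.03  0.73] w 0.011 F [-0.1  0.6 -0.6] g 0.0
```

```bash
python3 -m crank '[0,0,0,0.003,0.001,0.04,1,0,0,0,0,0,0.04,1,0,0,0,0,0,0.04,1,0,0,0,0,0,0.012,1,0,0,0,0,0,0,1]'
python3 -c "
from h import *
to([.4995,.3065,.0765])"
```

```text
clock: 2.9
tool_pos: [0.498, 0.3072, 0.0893]
ee_rot: [[-0.969, 0.248, -0.003], [0.248, 0.969, -0.002], [0.002, -0.003, -1.0]]
wrist_force: [0.0, 0.3, 0.4]
gripper_width: 0.0006
grasp_force: 0.0
t 2.9 tcp [0.498  0.3072 0.0893] toolshift [-0.0016 -0.0003  0.0128] yaw_y 75.6 q [-0.78  0.49  0.15  1.89 -0.1   0.77  0.75] w 0.001 F [0.  0.3 0.4] g 0.0
```

```bash
python3 -m crank '[0,0,0,-0.0015,0,0.005,1,0,0,0,0,0,0.003,1,0,0,0,0,0,0.003,1,0,0,0,0,0,0.002,1,0,0,0,0,0,0.001,1,0,0,0,0,0,0,1]'
```

```text
clock: 3.5
tool_pos: [0.5015, 0.3081, 0.0775]
ee_rot: [[-0.969, 0.248, 0.002], [0.248, 0.969, 0.002], [-0.002, 0.002, -1.0]]
wrist_force: [1.7, 0.8, 4.5]
gripper_width: 0.0004
grasp_force: 2.1
```

```bash
python3 -m crank '[0,0,0,0,0,0.001,1,0,0,0,0,0,0.001,1,0,0,0,0,0,0,1,0,0,0,0,0,0,1]'
```

```text
clock: 3.9
tool_pos: [0.5016, 0.3082, 0.0762]
ee_rot: [[-0.969, 0.248, 0.002], [0.248, 0.969, 0.002], [-0.002, 0.002, -1.0]]
wrist_force: [0.2, 0.5, 13.6]
gripper_width: 0.0003
grasp_force: 6.6
```

The push force rises past 5 N to 13.6 N at z = 0.076, so the button is bottomed. Releasing.

```bash
python3 -m crank '[0,0,0,0,0,-0.01,1,0,0,0,0,0,-0.02,1,0,0,0,0,0,0,1,0,0,0,0,0,-0.04,0,0,0,0,0,0,-0.04,0,0,0,0,0,0,-0.04,0,0,0,0.08,0,0,0,0,0,0,0.08,0,0,0,0,0,0,0.08,0,0,0,0,0,0,0.08,0,0,0,0]'
python3 - <<'E'
from h import *
import cv2
for n in("top","side"):
    p=snapshot(n)
    K,T=p["K"],p["T"]
    for l in["handle_bar","lid_hinge","sampler"]:
        print(n,l,[(np.round(d["at"],3).tolist(),round(d["confidence"],2)) for d in mark_of(p,l)[:1]])
    uv=[]
    for P in([.476,.043,.1485],):
        c=np.linalg.inv(T)@np.r_[P,1];c=K@c[:3];uv.append(c[:2]/c[2])
    u,v=np.int32(uv[0]);print(u,v)
    im=p["image"][v-40:v+40,u-50:u+50,::-1]
    cv2.imwrite(f"pics/{n}1.png",cv2.resize(im,None,fx=6,fy=6,interpolation=cv2.INTER_NEAREST))
to([.476,.043,.22])
E
```

```text
clock: 4.9
tool_pos: [0.4993, 0.3068, 0.2233]
ee_rot: [[-0.726, 0.688, -0.002], [0.688, 0.726, -0.002], [0.001, -0.003, -1.0]]
wrist_force: [-0.6, 0.7, 0.3]
gripper_width: 0.0529
grasp_force: 0.0
top handle_bar [([0.474, 0.042, 0.148], 0.79)]
top lid_hinge [([0.659, 0.071, 0.104], 0.63)]
top sampler [([0.564, 0.063, -0.0], 0.69)]
240 206
side handle_bar [([0.478, 0.041, 0.152], 0.75)]
side lid_hinge [([0.66, 0.074, 0.106], 0.73)]
side sampler [([0.563, 0.056, 0.002], 0.86)]
234 157
t 5.3 tcp [0.5003 0.3073 0.2244] toolshift [-0.1628 -0.2096  0.0045] yaw_y 46.9 q [-0.88  0.34  0.28  1.79 -0.11  1.04  0.26] w 0.084 F [-0.1  0.2 -1.3] g 0.0
```

View pics/top1.png

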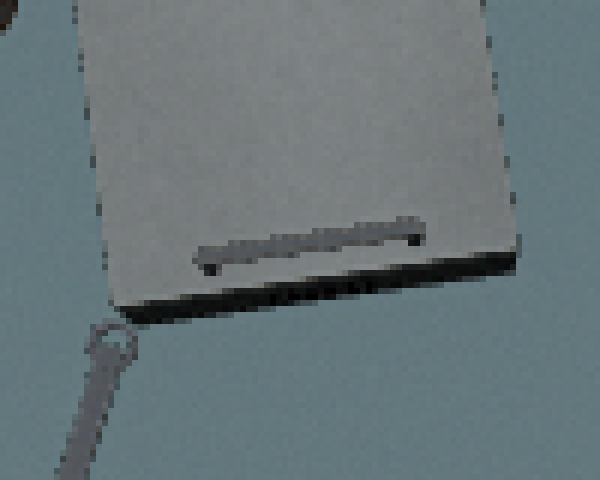

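View pics/side1.png

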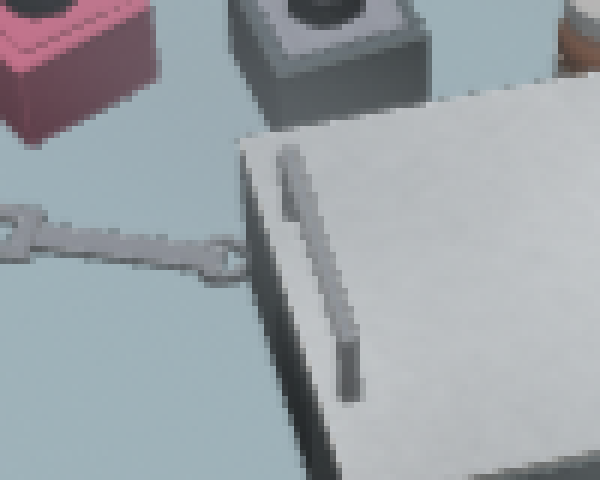

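The crops show the bar from top (224,209) to (259,204), centred near (241,206). The predicted pixel was (240,206), so the estimate holds. The bar's slope gives a sampler yaw of about 0.16 rad.

```bash
python3 -m crank '[0,0,0,-0.0273,-0.0350,0,0,0,0,0,-0.0273,-0.0350,0,0,0,0,0,-0.0273,-0.0350,0,0,0,0,0,-0.0273,-0.0350,0,0,0,0,0,-0.0273,-0.0350,0,0,0,0,0,-0.0273,-0.0350,0,0,0,0,0.08,0,0,0,0,0,0,0.08,0,0,0,0,0,0,0.08,0,0,0,0,0,0,0.08,0,0,0,0]'
python3 -m crank '[0,0,0.09,0,0,0,0,0,0,0,0,0,0,0]'
python3 -c "
from h import *
to([.476,.0415,.13])"
```

```text
clock: 6.3
tool_pos: [0.4762, 0.042, 0.2247]
ee_rot: [[-0.305, 0.952, 0.0], [0.952, 0.305, 0.0], [0.0, 0.0, -1.0]]
wrist_force: [-0.2, -0.1, -0.5]
gripper_width: 0.0875
grasp_force: 0.0
clock: 6.5
tool_pos: [0.4762, 0.0422, 0.2247]
ee_rot: [[-0.172, 0.985, 0.0], [0.985, 0.172, 0.0], [0.0, 0.0, -1.0]]
wrist_force: [0.4, -1.0, -0.9]
gripper_width: 0.0879
grasp_force: 0.0
t 6.5 tcp [0.4762 0.0422 0.2247] toolshift [-0.0006 -0.0004  0.0947] yaw_y 9.9 q [-0.65  0.15  0.48  2.03 -0.08  0.98  0.05] w 0.088 F [ 0.4 -1.  -0.9] g 0.0
```

```bash
python3 -m crank '[0,0,0,0,0,0.035,0,0,0,0,0,0,0.035,0,0,0,0,0,0,0.023,0,0,0,0,0,0,0,0,0,0,0,0,0,0,0.8,0,0,0,0,0,0,0.8,0,0,0,0,0,0,0.8,0,0,0,0,0,0,0.8]' 10
python3 -m crank '[0,0,0,0,0,0,1,0,0,0,0,0,0,1,0,0,0,0,0,0,1,0,0,0,0,0,0,1]' 10
python3 - <<'E'
from h import *
import cv2
to([.476,.0415,.13])
p=snapshot("side");cv2.imwrite("pics/side2.png",cv2.resize(p["image"][80:230,150:350,::-1],None,fx=4,fy=4))
E
```

```text
clock: 7.3
tool_pos: [0.4769, 0.0424, 0.1326]
ee_rot: [[-0.173, 0.985, 0.002], [0.985, 0.173, 0.001], [0.001, 0.002, -1.0]]
wrist_force: [0.9, 0.3, 0.1]
gripper_width: 0.0589
grasp_force: 0.0
clock: 7.7
tool_pos: [0.4762, 0.0422, 0.1317]
ee_rot: [[-0.172, 0.985, -0.0], [0.985, 0.172, 0.0], [0.0, -0.0, -1.0]]
wrist_force: [0.8, 0.1, -0.2]
gripper_width: 0.0274
grasp_force: 0.0
t 7.7 tcp [0.4762 0.0422 0.1317] toolshift [-0.0007 -0.0003  0.0017] yaw_y 9.9 q [-0.6   0.29  0.45  2.13 -0.18  0.76  0.14] w 0.027 F [ 0.8  0.1 -0.2] g 0.0
```

View pics/side2.png

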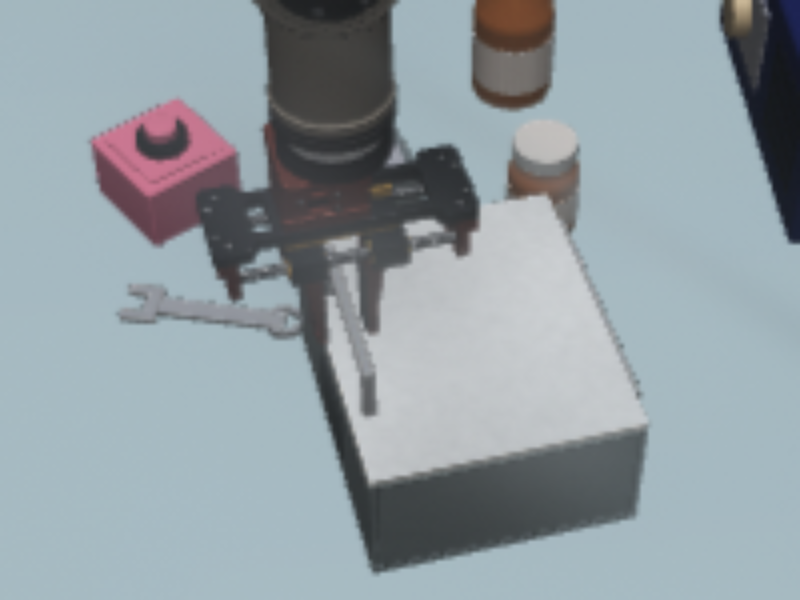

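The picture shows the fingers straddling the bar around crop (345,300), with the lid shut. Closing continues.

```bash
python3 -m crank '[0,0,0,0,0,0,1,0,0,0,0,0,0,1,0,0,0,0,0,0,1,0,0,0,0,0,0,1,0,0,0,0,0,0,1]' 25
python3 - <<'E'
from h import *
to([.476,.0415,.13])
s=sense();R=np.array(s['ee_rot']);p0=np.array(s['tool_pos'])
ex=np.array([np.cos(.162),np.sin(.162),0])
a0=np.arctan2(.048,.185);r=np.hypot(.185,.048)
pr=p0
for d in np.linspace(0,46,11)[1:]:
    a=a0+np.radians(d);p=p0+ex*r*(np.cos(a0)-np.cos(a))+np.array([0,0,r*(np.sin(a)-np.sin(a0))])
    print(round(d,1),np.round(R.T@(p-pr),4));pr=p
E
```

```text
clock: 8.25
tool_pos: [0.4791, 0.0427, 0.1323]
ee_rot: [[-0.173, 0.985, 0.006], [0.985, 0.173, 0.0], [-0.001, 0.006, -1.0]]
wrist_force: [7.9, 0.3, -5.4]
gripper_width: 0.009
grasp_force: 25.0
t 8.25 tcp [0.4791 0.0427 0.1323] toolshift [-0.0006 -0.0033  0.0023] yaw_y 9.9 q [-0.6   0.29  0.45  2.12 -0.18  0.76  0.14] w 0.009 F [ 7.9  0.3 -5.4] g 25.0
4.6 [-0.0001  0.0045 -0.0147]
9.2 [-0.0001  0.0057 -0.0142]
13.8 [-0.0001  0.0068 -0.0137]
18.4 [-0.0001  0.0079 -0.0132]
23.0 [-0.0001  0.0089 -0.0125]
27.6 [-0.0001  0.0099 -0.0117]
32.2 [-0.0001  0.0108 -0.0109]
36.8 [-0.0001  0.0116 -0.01  ]
41.4 [-0.0001  0.0124 -0.009 ]
46.0 [-0.0002  0.0131 -0.008 ]
```

```bash
python3 -m crank '[0,0,0,0,0.004,-0.007,1,0,0,0,0,0.0033,-0.0077,1,0,0,0,0,0.0028,-0.0071,1,0,0,0,0,0.0029,-0.0071,1,0,0,0,0,0.0034,-0.0068,1,0,0,0,0,0.0034,-0.0069,1,0,0,0,0,0.0039,-0.0066,1,0,0,0,0,0.004,-0.0066,1,0,0,0,0,0.0044,-0.0062,1,0,0,0,0,0.0045,-0.0063,1]'
python3 -c "
from h import *
to([.476,.0415,.13])"
```

```text
clock: 9.25
tool_pos: [0.5103, 0.0479, 0.2]
ee_rot: [[-0.172, 0.985, -0.005], [0.985, 0.172, -0.001], [0.0, -0.005, -1.0]]
wrist_force: [-7.7, -2.7, 0.5]
gripper_width: 0.0095
grasp_force: 25.0
t 9.25 tcp [0.5103 0.0479 0.2   ] toolshift [-0.0004 -0.0346  0.0701] yaw_y 9.9 q [-0.62  0.25  0.48  1.99 -0.14  0.94  0.1 ] w 0.009 F [-7.7 -2.7  0.5] g 25.0
```

```bash
python3 -m crank '[0,0,0,0,0.0035,-0.0058,1,0,0,0,0,0.0045,-0.0059,1,0,0,0,0,0.0049,-0.0054,1,0,0,0,0,0.0054,-0.0055,1,0,0,0,0,0.0058,-0.005,1,0,0,0,0,0.0058,-0.005,1,0,0,0,0,0.0062,-0.0045,1,0,0,0,0,0.0062,-0.0045,1,0,0,0,0,0.0060,-0.0037,1,0,0,0,0,0.0060,-0.0037,1]'
python3 -m crank '[0,0,0,0,0,0,1,0,0,0,0,0,0,1,0,0,0,0,0,0,1]'
python3 - <<'E'
from h import *
import cv2
to([.476,.0415,.13])
for n in("side","top"):
    p=snapshot(n)
    for l in["handle_bar","lid_hinge"]: print(n,l,[(np.round(d["at"],3).tolist(),round(d["confidence"],2)) for d in mark_of(p,l)[:1]])
    cv2.imwrite(f"pics/{n}3.png",cv2.resize(p["image"][80:230,150:350,::-1],None,fx=4,fy=4))
E
```

```text
clock: 10.25
tool_pos: [0.5653, 0.0571, 0.2508]
ee_rot: [[-0.172, 0.985, -0.002], [0.985, 0.172, 0.0], [0.0, -0.002, -1.0]]
wrist_force: [-10.8, -3.9, 11.8]
gripper_width: 0.0094
grasp_force: 25.0
clock: 10.55
tool_pos: [0.5659, 0.0572, 0.251]
ee_rot: [[-0.172, 0.985, 0.0], [0.985, 0.172, 0.0], [0.0, 0.0, -1.0]]
wrist_force: [-9.5, -3.7, 11.5]
gripper_width: 0.0092
grasp_force: 25.0
t 10.55 tcp [0.5659 0.0572 0.251 ] toolshift [-0.     -0.0913  0.121 ] yaw_y 9.9 q [-0.6   0.29  0.49  1.81 -0.15  1.08  0.11] w 0.009 F [-9.5 -3.7 11.5] g 25.0
side handle_bar [([0.568, 0.058, 0.268], 0.89)]
side lid_hinge [([0.66, 0.072, 0.103], 0.57)]
top handle_bar []
top lid_hinge [([0.66, 0.07, 0.105], 0.63)]
```

View pics/side3.png

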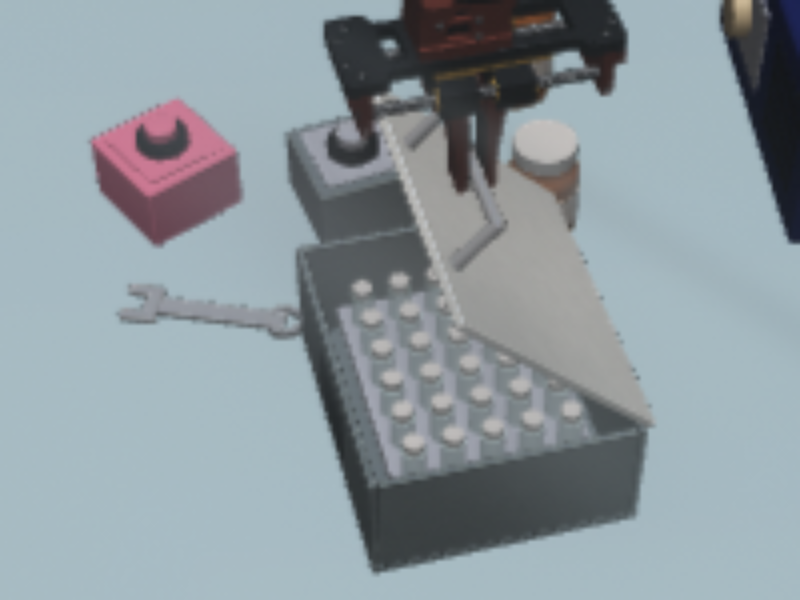

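The picture shows the lid raised to about 45° with the fingers on the bar at crop (475,165), the button up and the bystanders unmoved. TCP travel and the bar and hinge marks give 45–47°. I'll relieve the slight strain toward the hinge, check that it is still, and hand in.

```bash
python3 -m crank '[0,0,0,0,-0.001,-0.001,1,0,0,0,0,0,0,1,0,0,0,0,0,0,1,0,0,0,0,0,0,1,0,0,0,0,0,0,1]'
python3 -c "
from h import *
to([.476,.0415,.13]);s=sense();print(np.abs(s['qvel']).max())
p=snapshot('side');print(mark_of(p,'handle_bar')[:1])
print(finish_job())"
```

```text
clock: 11.35
tool_pos: [0.565, 0.057, 0.2505]
ee_rot: [[-0.172, 0.985, 0.0], [0.985, 0.172, -0.001], [-0.001, 0.0, -1.0]]
wrist_force: [-4.2, -3.6, 4.0]
gripper_width: 0.0089
grasp_force: 25.0
t 11.35 tcp [0.565  0.057  0.2505] toolshift [ 1.000e-04 -9.030e-02  1.205e-01] yaw_y 9.9 q [-0.6   0.29  0.49  1.81 -0.15  1.08  0.11] w 0.009 F [-4.2 -3.6  4. ] g 25.0
0.0029458597528851326
[{'at': [0.5656, 0.0572, 0.2685], 'confidence': 0.96}]
the job is handed in; nothing more can be done
None
```

I pressed the pause button fully down and let it back up with the lid shut, then raised the lid to about 45° (estimated 45–47°) and handed in after about 11 s, still holding the handle at 25 N; no bystander looked moved, and the judge's verdict was not shown.

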